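Close the hold-down strap over a copper blank on a silversmith's bench

ROBOT

A 7-joint arm with a two-finger parallel gripper is mounted at the origin on the work surface. World frame = base frame: x ahead of the robot, y to its left, z up, the work surface at z = 0. Lengths are in m, angles in degrees, forces in N, time in s.
With the tool pointing down it reaches from about 0.425 to 0.875 m from the base axis. Payload 4.7 kg.
Tool frame: the origin (TCP) lies between the finger pads; the fingertips stand 11 mm ahead of it and the grasp point (between the pads) lies 8 mm behind it (env.tcp_to_tips is the distance from the TCP to the fingertips, in m); z points along the fingers, y is the line along which they close (so a half turn about z gives the same grasp; the last joint's range is limited). The gripper opens to 87 mm and grips with 3 to 60 N. Pads are 19 mm wide; open, the fingers measure 117 mm over their backs; the gripper's body (75 mm by 190 mm) begins 51 mm behind the grasp point.
Start: joints at [75.98, 18.392, -4.016, 83.108, 1.295, 78.541, -3.26], TCP at [0.166, -0.628, 0.234] pointing down, gripper open.
Joint ranges: [-163.93, 163.93], [-17.29, 119.83], [-79.2, 71.16], [3.27, 140.29], [-89.18, 269.18], [5.43, 117.66], [-154.24, 154.24]. Speed limits (degrees/s): [147.25, 147.25, 180, 180, 180, 180, 180].

INTERFACE

Orientations are given as [roll, pitch, yaw] about the fixed x, y, z axes, in that order (R = Rz(yaw) Ry(pitch) Rx(roll)).
In Python, from cell import env, viewer gives the robot as it stands.
- The arm moves only by the tool step_arm, never from a script. Its arguments are lists of equal length, an entry for each row: "delta_pos": the shift along the tool's x, y, z in units of 0.2 m (1.0 is 0.2 m), a list of three; "rot": the turn, a rotation vector about the tool's x, y, z in units of 1.5 rad (1.0 is 1.5 rad), a list of three; "gripper": the gripper command: -1 is shut, 1 is fully open, values between are in proportion. A call has 1 to 20 rows; each row is the pose to reach, as a shift and turn from the pose commanded when the call began, along the tool's axes at that moment; what a row does not reach only later rows make up. A row lasts 1/8 s, in which the tool goes at most 62.5 mm and 10.7 degrees, less where a joint would pass 70% of its speed; a pose out of reach is approached as far as the arm can. A call with a number of a shift or a turn outside -1 to 1 is refused whole. A call with a gripper value outside its range is refused whole. The fingers move at their own pace and stop on an object; "squeeze" is the grip in N (left out, the last holds). Time passes only in rows, so rows that repeat a pose let the fingers close. It gives the time, the measured TCP pose, the force, the opening and the grip force at its end, in the units of the state.
- env.get_obs(): the state, without advancing time (a new reading comes with each control period).
- viewer.read_camera(name): name is "scene" or "top"; returns a dict with "img" (400x640x3 uint8, red, green, blue), "fx", "fy", "cx", "cy" (pixels), "pose" (4x4, takes a point from camera to world coordinates). Camera axes: x right, y down, z forward; pixel columns grow to the right and rows downward; lengths in m; the calibration is good to about 2 mm. A picture is of the moment at which its call begins. There is no depth.
- env.sign_off(): hands the job in; it is judged then, once.
The state is a dict: "time_s": time; "qpos": joint angles; "joint_velocities": joint speeds; "effort": joint torques, N m; "tool_pos": TCP position; "tool_rot": TCP orientation; "force": force on the tool from outside, world axes, zero at the start; "wrist_torque": the same for the moment, N m; "grip_width": finger opening in m; "grasp_force": force on a finger pad.
Only numpy, scipy, OpenCV 4.12 (cv2) and the standard library are available. Lean on these libraries where they do the work, as an engineer would, in place of code of your own. Each camera call takes 0.05 s, during which the arm holds its last target. There are 200 camera calls.

TASK

On the round holding fixture, swing the long slotted steel strap about its loose pivot bolt, along the raised rail, until its slot finds the stud standing in the rail's gap, then press the strap down past the spring catches so that it lies fully home and flat across the copper blank. Do not force it, leave it captive on its bolt, do not disturb the goblet, hammer and dish, and take the hand away at the end.

Things in the scene. Friction and masses are not known exactly. Their poses are not given: they have to be found in the camera images.
- base: Fixed fixture: grey round plate, 300 mm across, 12 mm thick. Origin: its centre (the pivot axis), underside; z up. A dark steel arc rail round the pivot covers radii 112-138 mm, top at z 46 mm, with a stop block up to z 60 mm at both ends; outside 138 mm it is clear down to the plate. The rail has one gap, 39 mm wide, straight-sided, floor at z 20 mm (see gap_middle).
- pivot (a point): Top of the loose pivot bolt's hex head, on the base's axis, z 47 mm. Head and washer 25 mm across, underside at z 37 mm; shank 10 mm. Below it a boss 100 mm across, top at z 20 mm, carries the strap.
- blank (a point): Centre of the top of the copper blank, a disc 52 mm across on the base plate, 82 mm out along the base's +x, top at z 18 mm.
- gap_middle (a point): Middle of the RANGE where the gap may be, not the gap: base's +x, radius 125 mm, z 20 mm. The gap is up to 0.25 rad round the pivot to either side; find it by sight or touch. In its middle, at radius 125 mm, stands a steel stud 8 mm thick, pointed top at z 43 mm. Two spring-loaded round noses in the gap's sides narrow it to about 32 mm at z 33 mm.
- strap: Loose flat T-shaped steel strap, 8 mm thick, about 0.42 kg. Origin: underside, centre of its 15 mm hole round the pivot bolt (captive, 2.5 mm play); +x to the slotted end, z up. Tail x -20 to 20 mm, 90 mm wide; arm x 20 to 172 mm, 36 mm wide. It starts leaning on the rail, slotted end about 0.2 rad up, 0.75-1.05 rad anticlockwise (from above) of the base's +x: swing it clockwise.
- strap_slot (a point): Centre, on the underside, of the 34 x 12 mm slot, 125 mm from the strap's origin. Height: 47-49 mm while riding on the rail; about 33-38 mm once the strap, pushed slowly (50 mm/s or less) over the gap, has dropped by its own weight onto the noses; there the gap's far side stops it; 20 mm when fully home.
- strap_end (a point): Middle of the strap's slotted end, top edge, 172 mm from its origin. The 34 mm outside the rail can be pushed sideways. Once dropped on the noses, the strap needs about 6-20 N down, over the blank, to snap past them flat onto boss and gap floor (top then at z 28 mm); the stud sticks out 15 mm above it.
- goblet: Silver goblet, 150 mm tall, 72 mm across, standing on the bench; leave alone. Origin: centre of its underside.
- hammer: Hammer, 200 mm long, wooden handle, lying on the bench; leave alone. Origin: underside, middle of its length.
- dish: White bowl, 90 mm across, 30 mm high, on the bench; leave alone. Origin: centre of its underside.
Mind the look-alikes: they are no part of the job. Several things have the shape of the strap; the one meant has the colours described above.

How it is judged:
By the outcome, as a careful person would: the job done as asked, in the order asked, and still so for the second after the job is handed in, with the robot touching nothing.
It also fails if it takes over 51 s, if anything falls off the work surface, if the arm or the gripper's body presses on something with over 40 N, if the wrist force passes 120 N, or if a joint passes its speed limit or range.

## Working session

There is one attempt and no reset: what is moved stays moved. The work goes in short steps, Python scripts to look and compute and a tool call to move; the robot and the scene stay as the last step left them, time stands still between calls to the robot, and variables do not carry over. Pictures are saved under pics/ and viewed, at most 10 in all, crops included, and the job is handed in when it is done.

Besides the shell and the picture viewer there is one more tool, called after "Emit:" as a command line: name --argument value ..., lists and objects as JSON in quotes. step_arm: Moves the arm, as the interface text tells. Shifts and turns lie within -1 to 1; 1 stands for 0.2 m of shift or 1.5 rad of turn. Its arguments: {"type":"object","properties":{"delta_pos":{"type":"array"},"rot":{"type":"array"},"gripper":{"type":"array"},"squeeze":{"type":"number"}},"required":["delta_pos","rot","gripper"]}

```bash
mkdir -p pics
python3 - <<'E'
from cell import env, viewer
import cv2,numpy as np,pickle
d={n:viewer.read_camera(n) for n in("scene","top")}
pickle.dump(d,open("c.pkl","wb"))
for n in d:
    cv2.imwrite(f"pics/{n}0.png",d[n]["img"][:,:,::-1]); print(n,d[n]["fx"],d[n]["cx"],d[n]["cy"],np.round(d[n]["pose"],3).tolist())
o=env.get_obs();print({k:o[k] for k in("time_s","tool_pos","tool_rot","force","grip_width")})
E
```

```text
scene 417.4444515827816 323.2917529806338 195.6765647812479 [[0.748, 0.538, -0.389, 0.984], [0.664, -0.597, 0.451, -0.542], [0.01, -0.595, -0.804, 1.283], [0.0, 0.0, 0.0, 1.0]]
top 482.00118931115225 315.63820447846075 192.39886630531547 [[0.018, -0.979, 0.202, 0.061], [-1.0, -0.017, 0.006, 0.126], [-0.003, -0.203, -0.979, 1.708], [0.0, 0.0, 0.0, 1.0]]
{'time_s': 0.1, 'tool_pos': array([ 0.16616445, -0.62792599,  0.23259234]), 'tool_rot': array([-1.79905929e+02,  7.09078601e-03,  1.48286723e+01]), 'force': array([-0.30817034, -0.23146919,  0.63009438]), 'grip_width': 0.08716169882737045}
```

View pics/top0.png

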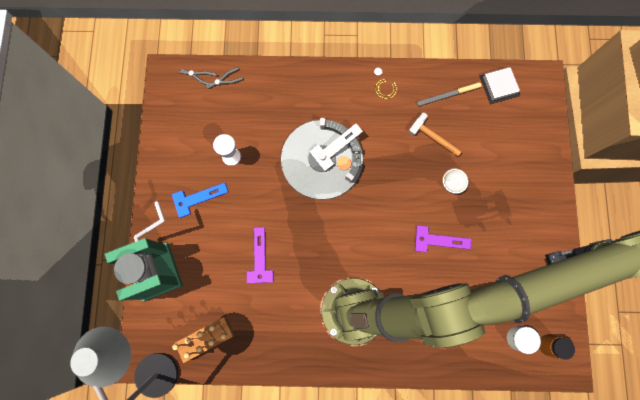

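View pics/scene0.png

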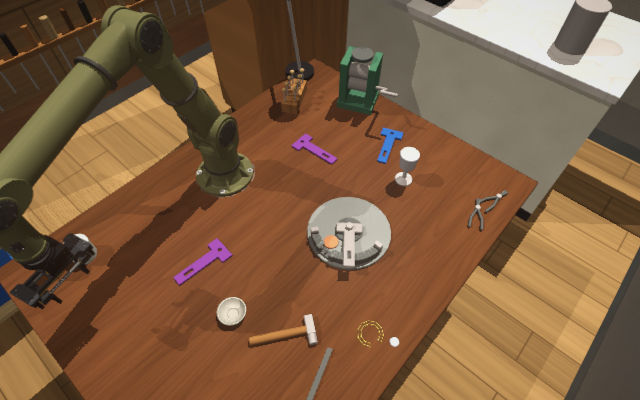

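T-shapes in the top view: blue (200,198), purple (260,258), purple (443,240) and steel (335,147). Only the steel one is strap-coloured and sits on the round fixture over the copper blank (344,163). I'll confirm it in an enlarged crop.

Run:
```python
import cv2,numpy as np,pickle
d=pickle.load(open("c.pkl","rb"))
a=d["top"]["img"][110:210,270:380,::-1]; b=d["scene"]["img"][185:285,295:405,::-1]
cv2.imwrite("pics/crop0.png",np.hstack([cv2.resize(x,(396,360),interpolation=cv2.INTER_CUBIC) for x in(a,b)]))
```

```text
(no output)
```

View pics/crop0.png

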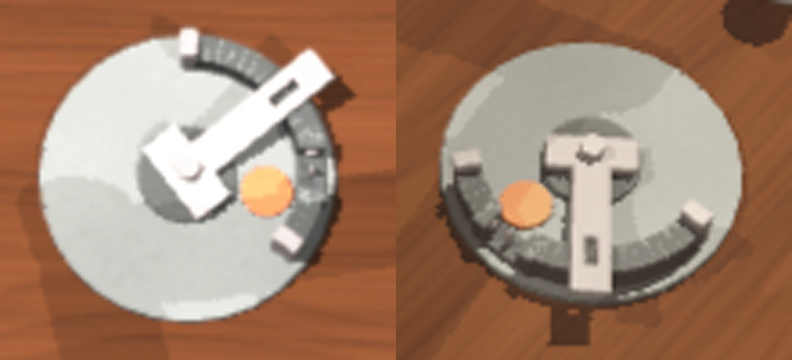

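The crop confirms it: the steel strap is captive on the hex bolt at top px (322.8,155.3). Its end is at about (359,128), the blank at (344.2,162.8) and the gap near (357,157).

```bash
cat > h.py <<'E'
import numpy as np
def at(c,u,v,z):
    r=c["pose"][:3,:3]@[(u-c["cx"])/c["fx"],(v-c["cy"])/c["fy"],1]; o=c["pose"][:3,3]
    return (o+r*(z-o[2])/r[2])[:2]
E
python3 - <<'E'
import pickle,numpy as np
from h import at
d=pickle.load(open("c.pkl","rb"))
T=lambda x,y:(270+x/3.6-.4,110+y/3.6-.4); S=lambda x,y:(295+(x-396)/3.6-.4,185+y/3.6-.4)
P={}
for n,z,t,s in [("hex",.047,(190,163),(592,150)),("blank",.018,(267,190),(526,204)),("end",.078,(321,66),(592,291)),("gap",.043,(313,171),(501,232)),("stopA",.06,(190,42),(697,212)),("stopB",.06,(288,238),(467,158))]:
    a,b=at(d["top"],*T(*t),z),at(d["scene"],*S(*s),z); P[n]=(a+b)/2; print(n,a.round(4),b.round(4))
h=P["hex"]
for n in P:
    v=P[n]-h; print(n,np.hypot(*v).round(4),np.degrees(np.arctan2(v[1],v[0])).round(1))
E
```

```text
hex [0.5416 0.1148] [0.5416 0.1119]
blank [0.5231 0.0366] [0.5229 0.0367]
end [ 0.6341 -0.0127] [ 0.6468 -0.0187]
gap [ 0.5366 -0.0077] [ 0.5344 -0.0132]
stopA [0.6634 0.1167] [0.6628 0.1179]
stopB [0.4634 0.018 ] [0.463 0.018]
hex 0.0 0.0
blank 0.0789 -103.6
end 0.1626 -52.6
gap 0.124 -92.8
stopA 0.1216 1.9
stopB 0.1234 -129.4
```

```bash
cat >> h.py <<'E'
from scipy.spatial.transform import Rotation as R
def plan(targets):
    from cell import env
    o=env.get_obs(); p=np.array(o["tool_pos"]); r=R.from_euler("xyz",o["tool_rot"],degrees=True)
    for t in targets:
        q=R.from_euler("xyz",[180,0,t[3]],degrees=True)
        print((r.inv().apply(np.array(t[:3])-p)/.2).round(3).tolist(),((r.inv()*q).as_rotvec()/1.5).round(3).tolist())
E
python3 - <<'E'
from h import *
import numpy as np
p0=np.array([.166,-.628]);p1=np.array([.678,.036])
plan([[*(p0+(p1-p0)*.3),.22,60]])
E
```

```text
[0.996, -0.766, 0.064] [-0.001, -0.0, -0.526]
```

Emit:
step_arm --delta_pos '[[0.99,-0.76,0.06],[0.99,-0.76,0.06],[0.99,-0.76,0.06],[0.99,-0.76,0.06],[0.99,-0.76,0.06]]' --rot '[[0,0,-0.53],[0,0,-0.53],[0,0,-0.53],[0,0,-0.53],[0,0,-0.53]]' --gripper '[-1,-1,-1,-1,-1]'

```text
time_s: 0.72
tool_pos: [0.3233, -0.4254, 0.2214]
tool_rot: [180.0, -0.1, 61.1]
force: [-0.9, -0.9, -1.2]
grip_width: 0.0451
grasp_force: 0.0
```

Run:
```python
from h import *
from cell import env
o=env.get_obs(); p=o["tool_pos"][:2];print(o["tool_pos"],o["tool_rot"],o["qpos"],o["time_s"])
p1=np.array([.678,.036])
plan([[*(p+(p1-p)*f),.2,105] for f in(.35,.45)])
```

```text
[ 0.3232717  -0.42542231  0.22138004] [ 1.79998076e+02 -1.15696991e-01  6.11046582e+01] [ 66.32704089   5.55657198 -17.35701982 100.04008708   1.60285198
  74.69865886  19.72721795] 0.725
[1.007, 0.153, 0.109] [0.001, -0.001, -0.511]
[1.294, 0.197, 0.11] [0.001, -0.001, -0.511]
```

Emit:
step_arm --delta_pos '[[1,0.15,0.1],[1,0.15,0.1],[1,0.15,0.1],[1,0.15,0.1]]' --rot '[[0,0,-0.5],[0,0,-0.5],[0,0,-0.5],[0,0,-0.5]]' --gripper '[-1,-1,-1,-1]'

```text
time_s: 1.23
tool_pos: [0.4462, -0.2666, 0.2011]
tool_rot: [180.0, -0.1, 104.1]
force: [-1.1, -0.4, -0.4]
grip_width: 0.0056
grasp_force: 0.0
```

Run:
```python
from h import *
from cell import env
o=env.get_obs(); p=o["tool_pos"][:2]
p1=np.array([.678,.036])
plan([[*(p+(p1-p)*f),.2,145] for f in(.6,)])
```

```text
[0.71, 0.896, 0.007] [0.001, -0.001, -0.475]
```

Emit:
step_arm --delta_pos '[[0.71,0.9,0],[0.71,0.9,0],[0.71,0.9,0],[0.71,0.9,0],[0.71,0.9,0]]' --rot '[[0,0,-0.5],[0,0,-0.5],[0,0,-0.5],[0,0,-0.5],[0,0,-0.5]]' --gripper '[-1,-1,-1,-1,-1]'

```text
time_s: 1.85
tool_pos: [0.5873, -0.0872, 0.2011]
tool_rot: [179.8, -0.1, 146.8]
force: [0.4, -0.3, 0.3]
grip_width: 0.0002
grasp_force: 0.0
```

Run:
```python
from h import *
plan([[.678,.036,.12,150],[.678,.036,.043,150]])
```

```text
[-0.042, 0.763, 0.407] [0.002, -0.001, -0.038]
[-0.043, 0.762, 0.792] [0.002, -0.001, -0.038]
```

Emit:
step_arm --delta_pos '[[-0.04,0.76,0],[-0.04,0.76,0],[-0.04,0.76,0],[-0.04,0.76,0.2],[-0.04,0.76,0.4],[-0.04,0.76,0.4],[-0.04,0.76,0.4]]' --rot '[[0,0,-0.04],[0,0,-0.04],[0,0,-0.04],[0,0,-0.04],[0,0,-0.04],[0,0,-0.04],[0,0,-0.04]]' --gripper '[-1,-1,-1,-1,-1,-1,-1]'

```text
time_s: 2.72
tool_pos: [0.6776, 0.0292, 0.1229]
tool_rot: [180.0, 0.1, 149.7]
force: [1.7, -0.4, 1.0]
grip_width: 0.0003
grasp_force: 0.0
```

Run:
```python
from cell import env, viewer
import cv2,numpy as np
a=viewer.read_camera("top")["img"][105:205,275:385,::-1]; b=viewer.read_camera("scene")["img"][175:275,300:410,::-1]
cv2.imwrite("pics/c1.png",np.hstack([cv2.resize(x,(396,360),interpolation=cv2.INTER_CUBIC) for x in(a,b)]))
from h import *
plan([[.678,.036,.043,150]])
```

```text
[0.018, 0.025, 0.405] [0.001, 0.002, -0.003]
```

View pics/c1.png

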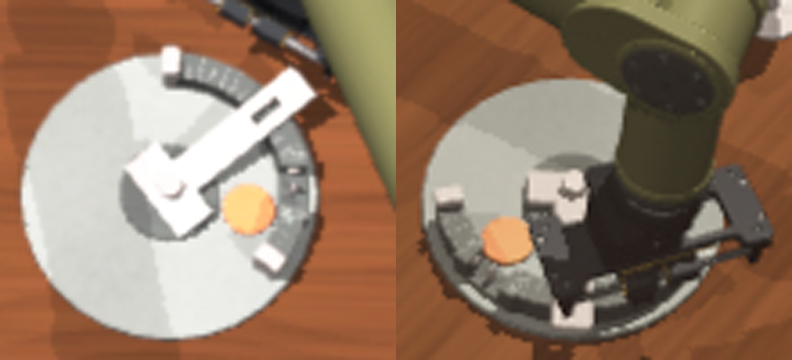

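Strap unmoved, hand beyond its anticlockwise side (gripper at crop right, ~(640,250)); descending outside the rail.

Emit:
step_arm --delta_pos '[[0.02,0.03,0.2],[0.02,0.03,0.4],[0.02,0.03,0.4]]' --rot '[[0,0,0],[0,0,0],[0,0,0]]' --gripper '[-1,-1,-1]'

```text
time_s: 3.2
tool_pos: [0.6749, 0.0366, 0.0398]
tool_rot: [-179.8, -0.2, 149.7]
force: [-0.4, 0.5, 0.3]
grip_width: 0.0006
grasp_force: 0.0
```

```bash
cat >> h.py <<'E'
C=np.array([.541,.1145])
def arc(a0,a1,n,r=.158,z=.043):
    plan([[*(C+r*np.array([np.cos(np.radians(a)),np.sin(np.radians(a))])),z,a+180] for a in np.linspace(a0,a1,n+1)[1:]])
E
python3 - <<'E'
from h import *
from cell import env
o=env.get_obs();v=o["tool_pos"][:2]-C;print(np.hypot(*v),np.degrees(np.arctan2(v[1],v[0])),o["force"],o["tool_pos"])
arc(-30,-58,8)
E
```

```text
0.15490775055974318 -30.195810021974612 [-0.40405702  0.4988119   0.25119031] [0.67488856 0.0365881  0.03980649]
[-0.014, -0.046, -0.016] [-0.002, -0.002, 0.038]
[-0.01, -0.094, -0.016] [-0.002, -0.002, 0.078]
[-0.003, -0.141, -0.016] [-0.002, -0.002, 0.119]
[0.007, -0.189, -0.015] [-0.002, -0.002, 0.16]
[0.02, -0.235, -0.015] [-0.002, -0.002, 0.201]
[0.036, -0.281, -0.015] [-0.002, -0.002, 0.241]
[0.054, -0.325, -0.015] [-0.002, -0.002, 0.282]
[0.075, -0.369, -0.015] [-0.002, -0.002, 0.323]
```

Emit:
step_arm --delta_pos '[[-0.016,-0.025,-0.015],[-0.014,-0.05,-0.015],[-0.012,-0.074,-0.015],[-0.01,-0.099,-0.015],[-0.006,-0.124,-0.015],[-0.002,-0.148,-0.015],[0.003,-0.172,-0.015],[0.009,-0.196,-0.015],[0.015,-0.22,-0.015],[0.023,-0.244,-0.015],[0.031,-0.268,-0.015],[0.039,-0.291,-0.015],[0.049,-0.314,-0.015],[0.059,-0.336,-0.015],[0.07,-0.359,-0.015],[0.082,-0.381,-0.015],[0.094,-0.402,-0.015],[0.107,-0.423,-0.015],[0.121,-0.444,-0.015],[0.135,-0.464,-0.015]]' --rot '[[0,0,0.021],[0,0,0.042],[0,0,0.063],[0,0,0.084],[0,0,0.105],[0,0,0.126],[0,0,0.147],[0,0,0.168],[0,0,0.188],[0,0,0.209],[0,0,0.23],[0,0,0.251],[0,0,0.272],[0,0,0.293],[0,0,0.314],[0,0,0.335],[0,0,0.356],[0,0,0.377],[0,0,0.398],[0,0,0.419]]' --gripper '[-1,-1,-1,-1,-1,-1,-1,-1,-1,-1,-1,-1,-1,-1,-1,-1,-1,-1,-1,-1]'

```text
time_s: 5.7
tool_pos: [0.6063, -0.0297, 0.0446]
tool_rot: [-180.0, 0.0, 113.6]
force: [1.2, -0.1, -0.0]
grip_width: 0.0007
grasp_force: 0.5
```

Run:
```python
from cell import env, viewer
import cv2,numpy as np
a=viewer.read_camera("top")["img"][105:205,275:385,::-1]; b=viewer.read_camera("scene")["img"][175:275,300:410,::-1]
cv2.imwrite("pics/c2.png",np.hstack([cv2.resize(x,(396,360),interpolation=cv2.INTER_CUBIC) for x in(a,b)]))
from h import *
o=env.get_obs();v=o["tool_pos"][:2]-C;print(np.hypot(*v),np.degrees(np.arctan2(v[1],v[0])),o["force"],o["tool_pos"])
arc(-66,-82,8)
```

```text
0.1581790502689781 -65.79420274354324 [ 0.86952847 -0.51137376 -0.1035606 ] [ 0.60585583 -0.02977173  0.04447674]
[0.001, -0.03, 0.007] [-0.001, 0.0, 0.02]
[0.002, -0.058, 0.007] [-0.001, 0.0, 0.043]
[0.005, -0.085, 0.007] [-0.001, 0.0, 0.066]
[0.008, -0.113, 0.007] [-0.001, 0.0, 0.089]
[0.012, -0.14, 0.008] [-0.001, 0.0, 0.113]
[0.017, -0.167, 0.008] [-0.001, 0.0, 0.136]
[0.023, -0.194, 0.008] [-0.001, 0.0, 0.159]
[0.03, -0.221, 0.008] [-0.001, 0.0, 0.182]
```

View pics/c2.png

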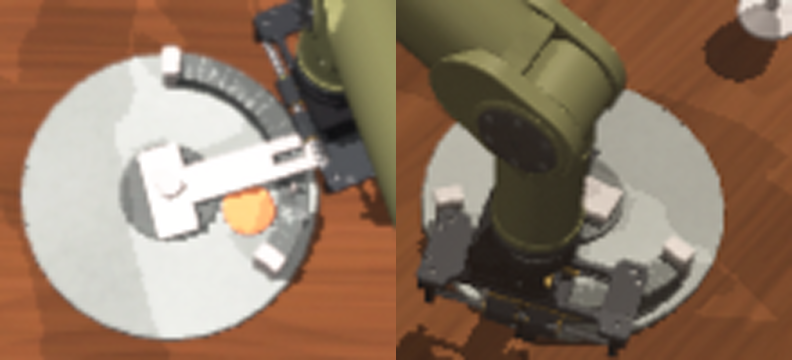

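The strap follows the hand (crop end ~(315,152), about 13° short of the gap). Slower from here.

Emit:
step_arm --delta_pos '[[0.001,-0.014,0.005],[0.001,-0.028,0.005],[0.002,-0.041,0.005],[0.002,-0.055,0.005],[0.004,-0.069,0.005],[0.005,-0.083,0.005],[0.006,-0.096,0.005],[0.008,-0.11,0.005],[0.01,-0.124,0.005],[0.012,-0.137,0.005],[0.015,-0.151,0.005],[0.017,-0.164,0.005],[0.02,-0.178,0.005]]' --rot '[[0,0,0.012],[0,0,0.023],[0,0,0.035],[0,0,0.047],[0,0,0.058],[0,0,0.07],[0,0,0.081],[0,0,0.093],[0,0,0.105],[0,0,0.116],[0,0,0.128],[0,0,0.14],[0,0,0.151]]' --gripper '[-1,-1,-1,-1,-1,-1,-1,-1,-1,-1,-1,-1,-1]'

```text
time_s: 7.42
tool_pos: [0.5703, -0.0397, 0.0425]
tool_rot: [-179.8, -0.1, 100.7]
force: [-0.5, 0.3, -0.2]
grip_width: 0.0004
grasp_force: 0.0
```

Run:
```python
from h import *
from cell import env
o=env.get_obs();v=o["tool_pos"][:2]-C;print(np.hypot(*v),np.degrees(np.arctan2(v[1],v[0])),o["force"],o["tool_pos"],o["wrist_torque"])
```

```text
0.15691112794666293 -79.25080383988886 [-0.48918781  0.32890153 -0.18742942] [ 0.57026553 -0.03965781  0.04246008] [-0.00032757 -0.1392359  -0.06724543]
```

Emit:
step_arm --delta_pos '[[0,-0.007,0],[0,-0.014,0],[0.001,-0.021,0],[0.001,-0.028,0]]' --rot '[[0,0,0.006],[0,0,0.012],[0,0,0.018],[0,0,0.023]]' --gripper '[-1,-1,-1,-1]'

```text
time_s: 7.92
tool_pos: [0.5677, -0.0404, 0.0439]
tool_rot: [179.9, -0.0, 98.8]
force: [3.9, 0.9, -1.6]
grip_width: 0.0005
grasp_force: 1.5
```

Run:
```python
from cell import env, viewer
import cv2,numpy as np
a=viewer.read_camera("top")["img"][105:205,275:385,::-1]; b=viewer.read_camera("scene")["img"][175:275,300:410,::-1]
cv2.imwrite("pics/c3.png",np.hstack([cv2.resize(x,(396,360),interpolation=cv2.INTER_CUBIC) for x in(a,b)]))
print(env.get_obs()["force"])
```

```text
[2.86806571 1.51164997 0.3564239 ]
```

View pics/c3.png

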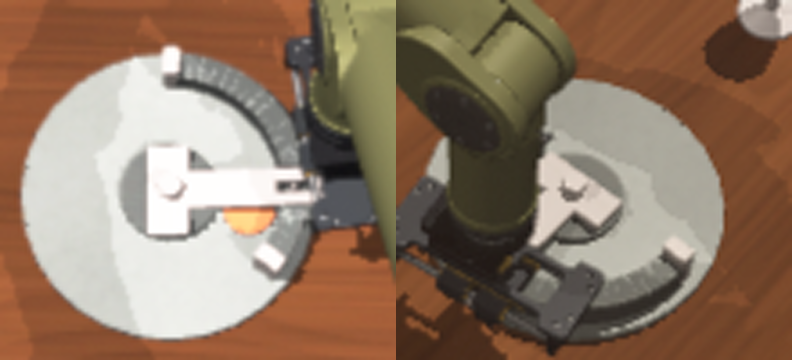

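A light spot shows in the slot (crop (290,186)), so the stud looks to be in it, and contact force has risen. A small extra push will confirm the stop.

Emit:
step_arm --delta_pos '[[0,-0.007,0],[0,-0.014,0],[0,-0.014,0]]' --rot '[[0,0,0.006],[0,0,0.012],[0,0,0.012]]' --gripper '[-1,-1,-1]'

```text
time_s: 8.4
tool_pos: [0.5666, -0.0408, 0.0444]
tool_rot: [179.7, 0.0, 97.8]
force: [7.5, 1.7, -2.7]
grip_width: 0.0006
grasp_force: 3.9
```

Stopped by the gap's far side. Back off, rise, then look.

Emit:
step_arm --delta_pos '[[0,0.06,0],[0,0.1,-0.1],[0,0.1,-0.3],[0,0.1,-0.4],[0,0.5,-0.4],[0,0.9,-0.4],[0,0.9,-0.4]]' --rot '[[0,0,0],[0,0,0],[0,0,0],[0,0,0],[0,0,0],[0,0,0],[0,0,0]]' --gripper '[-1,-1,-1,-1,-1,-1,-1]'

```text
time_s: 9.28
tool_pos: [0.7438, -0.0169, 0.122]
tool_rot: [-179.9, -0.0, 97.7]
force: [-0.5, -0.1, 0.7]
grip_width: 0.0004
grasp_force: 0.0
```

Run:
```python
from cell import env, viewer
import cv2,numpy as np
a=viewer.read_camera("top")["img"][105:205,275:385,::-1]; b=viewer.read_camera("scene")["img"][175:275,300:410,::-1]
cv2.imwrite("pics/c4.png",np.hstack([cv2.resize(x,(396,360),interpolation=cv2.INTER_CUBIC) for x in(a,b)]))
from h import *
print(env.get_obs()["tool_pos"])
t=np.radians(-92.5); q=C+.083*np.array([np.cos(t),np.sin(t)]);print(q)
plan([[*q,.12,87.5],[*q,.06,87.5]])
```

```text
[ 0.74397398 -0.01600913  0.12098281]
[0.53737959 0.031579  ]
[0.376, -0.991, 0.007] [-0.001, -0.001, 0.12]
[0.375, -0.991, 0.307] [-0.001, -0.001, 0.12]
```

View pics/c4.png

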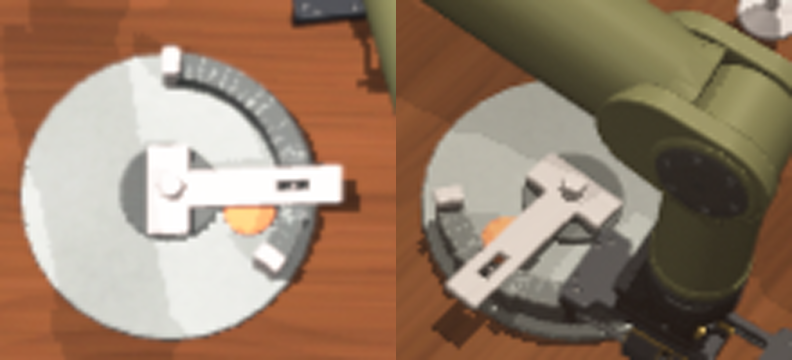

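The strap lies in the gap with the stud centred in the slot (crop (292,185) top, (492,265) scene). Moving over it to press.

Emit:
step_arm --delta_pos '[[0.375,-0.99,0],[0.375,-0.99,0],[0.375,-0.99,0],[0.375,-0.99,0],[0.375,-0.99,0],[0.375,-0.99,0.15],[0.375,-0.99,0.29],[0.375,-0.99,0.29],[0.375,-0.99,0.29]]' --rot '[[0,0,0.12],[0,0,0.12],[0,0,0.12],[0,0,0.12],[0,0,0.12],[0,0,0.12],[0,0,0.12],[0,0,0.12],[0,0,0.12]]' --gripper '[-1,-1,-1,-1,-1,-1,-1,-1,-1]'

```text
time_s: 10.5
tool_pos: [0.537, 0.0304, 0.0662]
tool_rot: [180.0, -0.0, 87.4]
force: [0.5, -0.2, 1.4]
grip_width: 0.0007
grasp_force: 0.0
```

Emit:
step_arm --delta_pos '[[0,0,0.02],[0,0,0.04],[0,0,0.05],[0,0,0.06],[0,0,0.065],[0,0,0.07],[0,0,0.075],[0,0,0.08]]' --rot '[[0,0,0],[0,0,0],[0,0,0],[0,0,0],[0,0,0],[0,0,0],[0,0,0],[0,0,0]]' --gripper '[-1,-1,-1,-1,-1,-1,-1,-1]'

```text
time_s: 11.5
tool_pos: [0.5368, 0.0302, 0.0507]
tool_rot: [179.9, 0.1, 87.4]
force: [-1.0, -0.4, 5.5]
grip_width: 0.0005
grasp_force: 2.4
```

Emit:
step_arm --delta_pos '[[0,0,0.005],[0,0,0.01],[0,0,0.015],[0,0,0.02],[0,0,0.025]]' --rot '[[0,0,0],[0,0,0],[0,0,0],[0,0,0],[0,0,0]]' --gripper '[-1,-1,-1,-1,-1]'

```text
time_s: 12.12
tool_pos: [0.5361, 0.0307, 0.0444]
tool_rot: [180.0, -0.0, 87.4]
force: [0.7, -0.2, 1.3]
grip_width: 0.0003
grasp_force: 0.7
```

Emit:
step_arm --delta_pos '[[0,0,0.01],[0,0,0.02],[0,0,0.03],[0,0,0.035],[0,0,0.04],[0,0,0.045]]' --rot '[[0,0,0],[0,0,0],[0,0,0],[0,0,0],[0,0,0],[0,0,0]]' --gripper '[-1,-1,-1,-1,-1,-1]'

```text
time_s: 12.88
tool_pos: [0.5358, 0.0312, 0.0393]
tool_rot: [-179.9, 0.1, 87.5]
force: [-15.3, -0.4, 35.5]
grip_width: 0.0001
grasp_force: 18.3
```

Tips at 28 mm with a firm stop: the strap is home. Retreat.

Emit:
step_arm --delta_pos '[[0,0,-0.1],[0,0,-0.4],[0,0,-0.6],[0,0.4,-0.6],[0,0.8,-0.6],[0,1,-0.6],[0,1,-0.6]]' --rot '[[0,0,0],[0,0,0],[0,0,0],[0,0,0],[0,0,0],[0,0,0],[0,0,0]]' --gripper '[-1,-1,-1,-1,-1,-1,-1]'

```text
time_s: 13.75
tool_pos: [0.7383, 0.021, 0.1525]
tool_rot: [-179.9, -0.1, 87.4]
force: [-0.9, 0.0, -0.5]
grip_width: 0.0005
grasp_force: 0.0
```

Run:
```python
from cell import env, viewer
import cv2,numpy as np
a=viewer.read_camera("top")["img"][105:205,275:385,::-1]; b=viewer.read_camera("scene")["img"][175:275,300:410,::-1]
cv2.imwrite("pics/c5.png",np.hstack([cv2.resize(x,(396,360),interpolation=cv2.INTER_CUBIC) for x in(a,b)]))
```

```text
(no output)
```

View pics/c5.png

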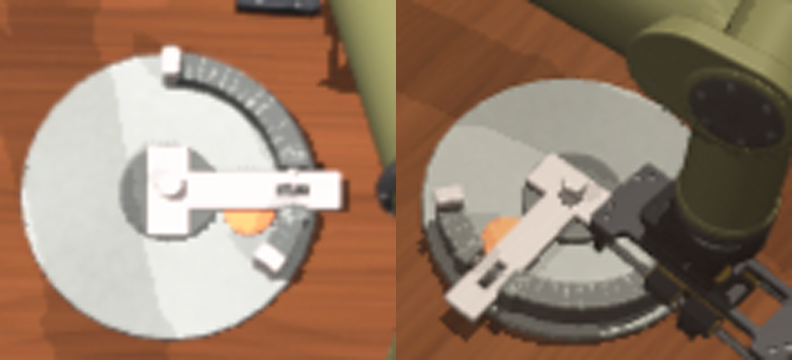

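The strap lies flat in the gap: the stud shows through the slot at crop (292,188), the hand is clear, and the pressed height (28 mm) matches fully home. Handing in.

```bash
python3 -c "
from cell import env
print(env.sign_off())"
```

```text
the job is handed in; nothing more can be done
None
```

The strap was swung into the gap and pressed fully home and flat over the stud and blank at about 14 s, still on its bolt; the hand is clear, the goblet, hammer and dish were never approached, and the job is handed in (no verdict returned).

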